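# Strip the clamping stud and load the bracket into the guide nest

## Robot

A 6-joint arm with a two-finger parallel gripper is mounted at the origin on a cart in front of the work surface, level with it; the furniture and walls round the work are solid. World frame = base frame: x ahead of the robot, y to its left, z up, the work surface at z = 0. Lengths are in m, angles in rad, forces in N, time in s.
With the tool pointing down it reaches from about 0.275 to 0.75 m from the base axis. Payload 10.2 kg.
Tool frame: the origin (TCP) lies on the front face of the gripper's body, between the roots of the fingers; the fingertips stand 73 mm ahead of it and the grasp point (between the pads) lies 54 mm ahead of it; z points along the fingers, y is the direction in which the jaws open and shut (so a half turn about z gives the same grasp; the last joint's range is limited). The gripper opens to 85 mm and grips with 20 to 120 N. Pads are 22 mm wide; open, the fingers measure 114 mm over their backs; the gripper's body (76 mm by 85 mm) begins 54 mm behind the grasp point. The pads swing forward as they close: fully open they stand 13 mm farther back than shut.
Start: joints at [-1.458, 0.313, 1.498, -0, 1.331, -0.223], TCP at [0.173, -0.496, 0.304] pointing down, gripper open.
Joint ranges: [-2.94, 2.94], [-0.97, 2.17], [0.19, 2.56], [-1.23, 4.37], [0.02, 3.11], [-2.88, 2.88]. Speed limits (rad/s): [2.39, 2.39, 3.01, 3.14, 3.14, 3.14].

## Interface

Orientations are given as a unit quaternion [w, x, y, z].
In Python, from cell import monitor, eyes, finish_job gives the robot as it stands.
- The arm moves only by the tool send_rows, never from a script. Its argument "series" is a list that holds one entry, the list of rows, each a list of 4 numbers: the shift along the world's x, y, z in cm, then the turn about the world's z in degrees. In form: [[[dx, dy, dz, roll], ...]]. A call has 1 to 5 rows; each row is the pose to reach, as a shift and turn from the pose commanded when the call began; what a row does not reach only later rows make up. A row lasts 1/8 s, in which the tool goes at most 62.5 mm and 10.7 degrees, less where a joint would pass 70% of its speed; a pose out of reach is approached as far as the arm can. A call with a gripper value outside its range is refused whole. "fingers" is the closure, from -1 (fully open) to 1 (shut), set as the call begins (left out, the last holds). The fingers move at their own pace and stop on an object; the grip force is fixed at half the most. Time passes only in rows, so rows that repeat a pose let the fingers close. It gives the time, the measured TCP pose, the force and the opening at its end, in the units of the state.
- monitor.observe(): the state, without advancing time (a new reading comes with each control period).
- eyes.grab_frame(name): name is "scene" or "top" or "wrist"; returns the picture (420x560x3 uint8, blue, green, red); there is no depth.
- eyes.calibration(name): a dict with "intrinsics" (3x3 intrinsics, pixels), "pose" (4x4, takes a point from camera to world coordinates). Camera axes: x right, y down, z forward; pixel columns grow to the right and rows downward; lengths in m; the calibration is good to about 2 mm. A picture is of the moment at which its call begins: read the wrist's pose just before it. calibration takes no time and is no camera call; for the wrist camera it gives the pose at the moment of the call.
- finish_job(): hands the job in, once; it reports no verdict.
The state is a dict: "time": time; "joint_positions": joint angles; "joint_velocities": joint speeds; "joint_torque": joint torques, N m; "position": TCP position; "tool_rot": TCP orientation; "force": force on the tool from outside, world axes, zero at the start; "wrist_torque": the same for the moment, N m; "width": finger opening in m.
Only numpy, scipy, OpenCV 4.12 (cv2) and the standard library are available. Lean on these libraries where they do the work, as an engineer would, in place of code of your own. Each camera call takes 0.05 s, during which the arm holds its last target.

## Task

Unload the stud fixture from the top down: put the big wing nut (already unscrewed, it lifts straight off) in the parts tray, then the flanged spacer in the tray, and only then lift the bracket off the stud. Set the bracket down flat on the guide nest's plate in the wide mouth of the converging guides, round end towards the stop, and let go of it while it is still well short of the stop; then push it along the plate until its round end rests against the stop. Leave the bench's other things where they are.

Things in the scene. Friction and masses are not known exactly. Their poses are not given: they have to be found in the camera images.
- stud_fixture: Dark steel plate 120 x 90 x 12 mm, fixed, with an upright threaded stud, 15 mm in diameter, top 92 mm above the bench. Origin on the stud's axis at bench level; the plate spans x -80 to +40 mm, y -45 to +45 mm. On it, from the bottom: bracket (underside at z 12 mm), spacer (22 mm), wing nut (58 mm), each with a 20 mm hole, loose on the stud, not held by thread
- wing_nut_center (a point): Centre of the steel wing nut (100 g): hub 36 mm in diameter, 28 mm high; this point is on its axis, 14 mm above its underside. Two upright wings, 8 mm thick, stand out along its x axis, 78 mm from tip to tip, 6 to 34 mm above the underside. The hub can be gripped across y, between the wings
- spacer_center (a point): Centre of the steel flanged spacer (150 g), 36 mm high: bottom flange 60 mm in diameter and 8 mm thick, above it a boss 32 mm in diameter and 28 mm high to grip it by. This point is on its axis, 18 mm above its underside
- bracket_flange (a point): Centre of the upright flange at the square end of the aluminium bracket (220 g): 10 mm thick (along x), 54 mm wide (y), its top 52 mm and this point 26 mm above the underside of the bracket's plate. x points along the plate from flange to round end, z up; the flange's outer face is 5 mm behind this point
- bracket_hole (a point): Centre of the bracket's hole, 5 mm above the underside, 80 mm ahead (+x) of bracket_flange; same axes. The plate is 10 mm thick, 54 mm wide and 112 mm long; its end is rounded with 27 mm radius about the hole
- guide_nest: Guide nest, fixed: steel plate 6 mm thick, from x -165 to +45 mm, 136 mm wide, origin under nest_home at bench level, same axes. Stop bar with its face at x +27 mm. Two guides, 14 mm high on the plate: parallel, 58 mm apart, from x -30 mm to the stop; from there they widen evenly to 120 mm apart at x -92 mm, the mouth
- nest_home (a point): Where the bracket's hole must end up, when the round end rests against the stop; 11 mm above the bench. x points from mouth to stop, y across, z up; the bracket's x must point the same way. For setting down in the mouth the hole goes at about x -75 mm (-110 to -30 mm counts); there it can be up to 18 mm off sideways without touching a guide. The push is then about 75 mm
- parts_tray: Open aluminium parts tray, loose, 600 g, 170 mm along x, 126 mm along y, 26 mm high, walls and floor 4 mm. Origin at the centre of its underside. Nut and spacer fit side by side along x
- bronze_block: Bystander: bronze block 61 x 85 x 10 mm lying on the bench, origin at the centre of its underside
- flux_brush: Bystander: flux brush, 147 mm long, lying between the hot plate and the toggle clamp, origin under its middle

How it is judged:
By the outcome, as a careful person would: the job done as asked, in the order asked, and still so for the second after the job is handed in, with the robot touching nothing.
It also fails if it takes over 72 s, if anything falls off the work surface, if the arm or the gripper's body presses on something with over 40 N, if the wrist force passes 120 N, or if a joint passes its speed limit or range.

## Working session

There is one attempt and no reset: what is moved stays moved. The work goes in short steps, Python scripts to look and compute and a tool call to move; the robot and the scene stay as the last step left them, time stands still between calls to the robot, and variables do not carry over. Pictures are saved under pics/ and viewed, and the job is handed in when it is done.

Besides the shell and the picture viewer there is one more tool, called after "Call:" by a JSON object that holds its "name" and its "arguments", one argument or row to a line. send_rows: Moves the arm, as the interface text tells. Its arguments: {"type":"object","properties":{"series":{"type":"array","items":{"type":"array","items":{"type":"array","items":{"type":"number"}}}},"fingers":{"type":"number"}},"required":["series"]}

```bash
ls; mkdir -p pics; python3 - <<'E'
from cell import monitor, eyes
import cv2, numpy as np
print(monitor.observe())
for n in ["scene","top","wrist"]:
    c=eyes.calibration(n); print(n,np.round(c["intrinsics"],1).tolist(),np.round(c["pose"],4).tolist())
    cv2.imwrite(f"pics/{n}0.png",eyes.grab_frame(n))
E
```

```text
pics
{'time': 0.0, 'joint_positions': array([-1.45842560e+00,  3.13443980e-01,  1.49841481e+00, -4.76828218e-05,
        1.33102512e+00, -2.23380301e-01]), 'joint_velocities': array([ 0.00016698,  0.00113476, -0.00077375, -0.00065571, -0.00103563,
        0.00085648]), 'joint_torque': array([-3.75223590e-04, -4.12266791e+01, -2.59746426e+01, -1.95927628e-04,
        4.17140560e-03,  3.50665528e-05]), 'position': array([ 0.1729472 , -0.49552053,  0.30334649]), 'tool_rot': array([-6.45915984e-04,  9.85940814e-01,  1.67093667e-01,  1.26968746e-05]), 'force': array([-0.13809529, -0.5048666 , -0.75099856]), 'wrist_torque': array([0.02580378, 0.03792161, 0.02216119]), 'width': 0.08526484389419038}
scene [[449.9, 0.0, 278.8], [0.0, 449.9, 212.8], [0.0, 0.0, 1.0]] [[0.5212, -0.4624, 0.7173, -0.429], [-0.8534, -0.2866, 0.4354, -0.5974], [0.0043, -0.8391, -0.5439, 0.7696], [0.0, 0.0, 0.0, 1.0]]
top [[417.0, 0.0, 282.2], [0.0, 417.0, 212.3], [0.0, 0.0, 1.0]] [[0.0029, -0.9987, 0.0517, 0.4307], [-0.9999, -0.0021, 0.0154, -0.016], [-0.0152, -0.0517, -0.9985, 1.0043], [0.0, 0.0, 0.0, 1.0]]
wrist [[302.4, 0.0, 279.3], [0.0, 302.4, 206.3], [0.0, 0.0, 1.0]] [[0.3307, -0.9067, -0.2616, 0.2397], [-0.9437, -0.3181, -0.0904, -0.473], [-0.0012, 0.2768, -0.9609, 0.3729], [0.0, 0.0, 0.0, 1.0]]
```

View pics/scene0.png

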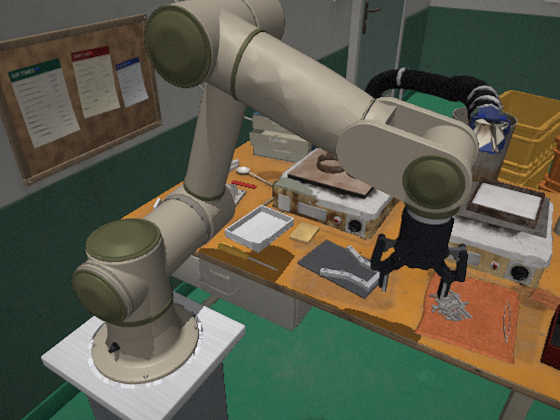

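View pics/top0.png

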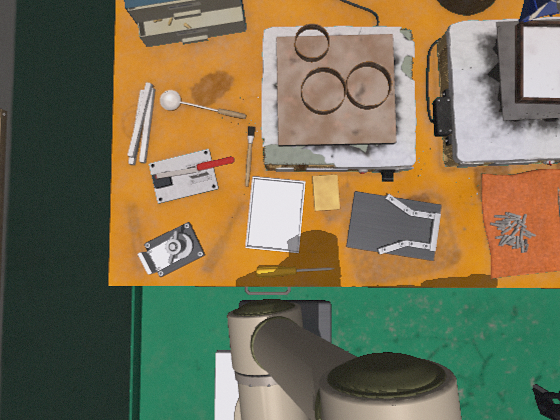

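View pics/wrist0.png

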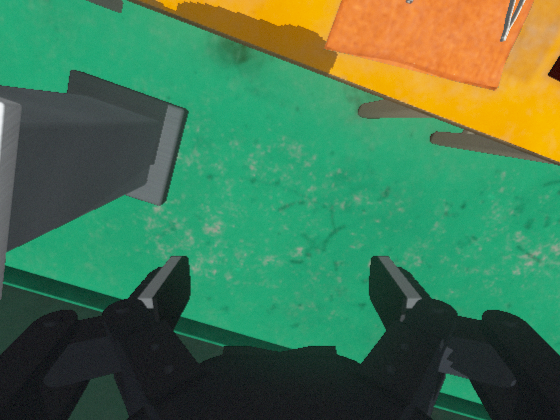

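The top view shows the fixture at about (173,248), tray (275,214), bronze block (326,193), nest (393,225) with its stop to the right, and brush (250,155). Next I'll zoom in to measure.

```bash
cat > h.py <<'E'
import numpy as np, cv2
from cell import monitor, eyes
def cal(n):
    c=eyes.calibration(n); return np.array(c["intrinsics"]),np.array(c["pose"])
def ray(n,uv,z,c=None):
    K,P=c or cal(n); d=P[:3,:3]@np.linalg.inv(K)@np.array([uv[0],uv[1],1.]); o=P[:3,3]
    return o+d*(z-o[2])/d[2]
def proj(n,p,c=None):
    K,P=c or cal(n); q=P[:3,:3].T@(np.asarray(p)-P[:3,3]); q=K@q; return q[:2]/q[2]
def crop(im,x0,y0,x1,y1,s,out):
    cv2.imwrite(out,cv2.resize(im[y0:y1,x0:x1],None,fx=s,fy=s,interpolation=cv2.INTER_CUBIC))
E
python3 - <<'E'
from h import *
im=cv2.imread('pics/top0.png')
crop(im,125,205,225,280,8,'pics/c_fix.png')
crop(im,335,180,445,262,7,'pics/c_nest.png')
crop(im,235,165,345,255,7,'pics/c_tray.png')
E
```

```text
(no output)
```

View pics/c_fix.png

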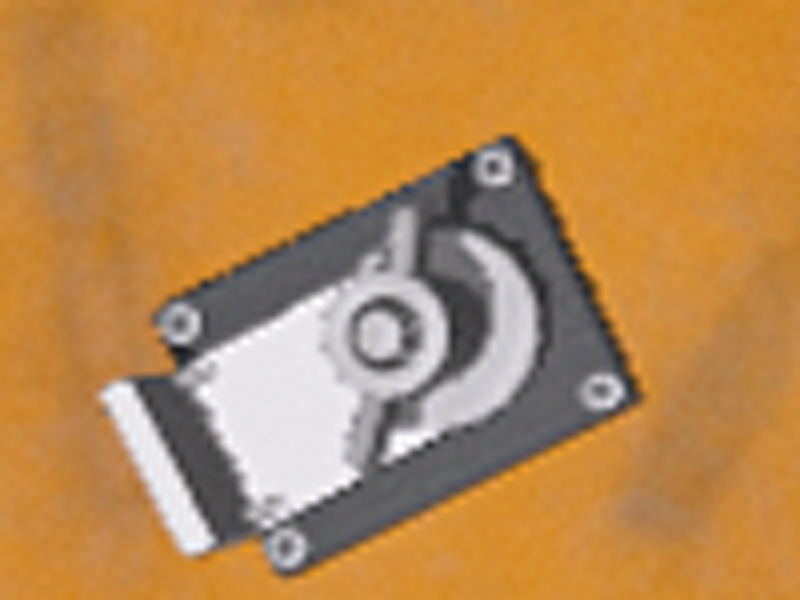

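View pics/c_nest.png

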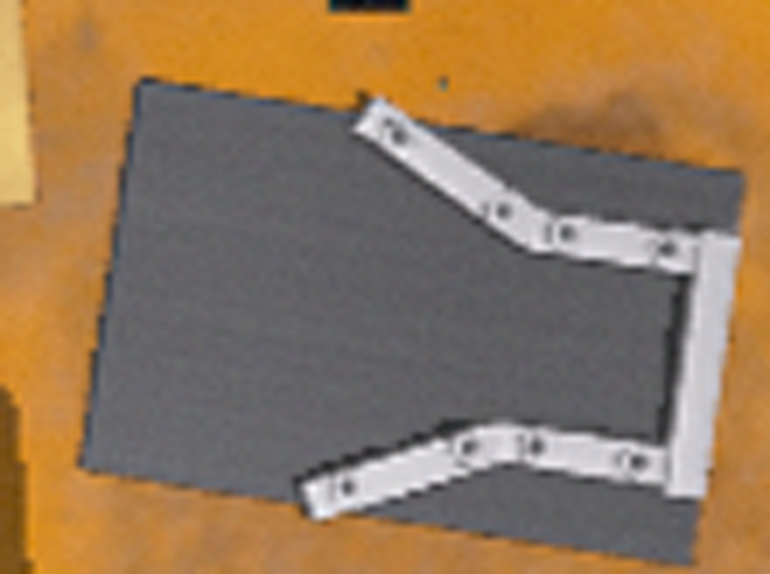

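View pics/c_tray.png

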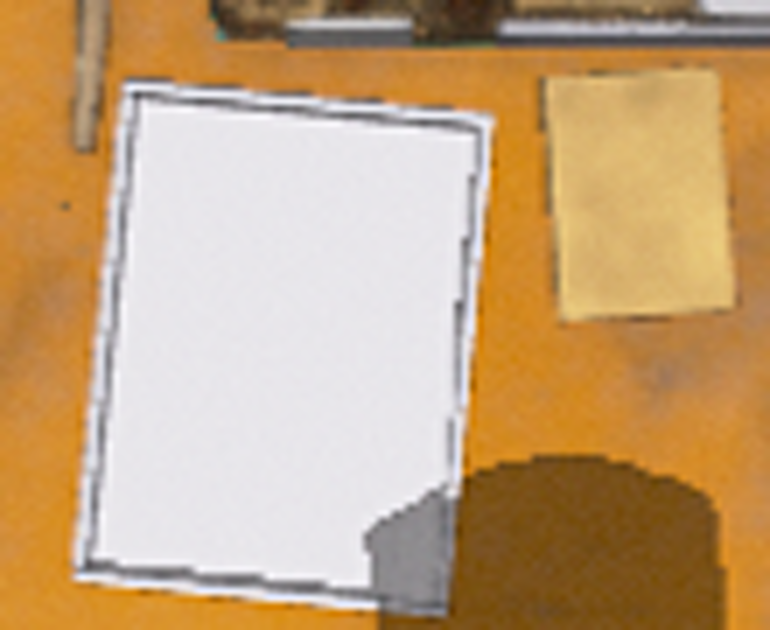

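```bash
python3 - <<'E'
from h import *
c=cal('top')
def P(pts,x0,y0,s,z): return np.array([ray('top',((u+.5)/s-.5+x0,(v+.5)/s-.5+y0),z,c)[:2] for u,v in pts])
r=lambda a:np.round(a*1000,1).tolist()
f=P([(160,318),(513,140),(640,398),(290,572)],125,205,8,.012); print('fix',r(f))
d=f[1]-f[0]+f[2]-f[3]; print(np.degrees(np.arctan2(d[1],d[0])),np.linalg.norm(d)/2, 'center',r(f.mean(0)))
e=d/np.linalg.norm(d); print('stud from plate',r(f.mean(0)+e*.020))
print('stud',r(P([(380,335)],125,205,8,.092)),'hub',r(P([(388,338)],125,205,8,.086)))
w=P([(405,210),(368,462)],125,205,8,.092); d=w[1]-w[0];print('wing',r(w),r(w.mean(0)),np.degrees(np.arctan2(d[1],d[0])),np.linalg.norm(d))
b=P([(103,392),(128,380),(215,545),(190,553)],125,205,8,.064); d=b[2]-b[1]+b[3]-b[0];print('fl',r(b),r(b.mean(0)),np.degrees(np.arctan2(d[1],d[0])),np.linalg.norm(d)/2)
n=P([(140,78),(743,173),(690,563),(82,465)],335,180,7,.006); d=n[1]-n[0]+n[2]-n[3]; e=d/np.linalg.norm(d)
print('nest',r(n),np.degrees(np.arctan2(d[1],d[0])),np.linalg.norm(d)/2,'home',r(n.mean(0)+.060*e))
t=P([(122,80),(494,117),(447,612),(75,578)],235,165,7,.026); d=t[0]-t[3]+t[1]-t[2]
print('tray',r(t),np.degrees(np.arctan2(d[1],d[0])),np.linalg.norm(d)/2,r(t.mean(0)))
bb=P([(545,78),(718,70),(735,308),(560,322)],235,165,7,.010); print('bronze',r(bb))
s=monitor.observe(); print(s['time'])
E
```

```text
fix [[405.0, 327.4], [458.4, 222.5], [381.8, 183.5], [330.0, 287.1]]
-63.22511849183667 0.11673197404000517 center [393.8, 255.1]
stud from plate [402.8, 237.3]
stud [[402.7, 239.1]] hub [[401.7, 238.5]]
wing [[436.9, 232.7], [368.0, 241.8]] [402.5, 237.3] 172.51920967860485 0.06942049317917287
fl [[385.5, 325.2], [388.9, 318.1], [342.7, 292.6], [340.4, 299.6]] [364.4, 308.9] -150.7331364387098 0.052304663256367005
nest [[534.7, -174.1], [502.4, -378.9], [370.0, -358.8], [402.4, -153.6]] -98.96078817953493 0.2075766454697888 home [443.1, -325.6]
tray [[567.2, 70.6], [554.8, -54.9], [388.7, -39.2], [399.6, 85.3]] -5.189361925000765 0.1675637222855578 [477.5, 15.5]
bronze [[570.2, -72.9], [573.0, -132.1], [491.5, -137.5], [486.6, -78.0]]
0.15
```

Call:
{"name": "send_rows", "arguments": {
  "series": [
    [[5,5,0,-4],[10,10,0,-8],[15,15,0,-13],[19,19,0,-13],[22,22,0,-13]]
  ],
  "fingers": -1
}}

```text
time: 0.78
position: [0.3941, -0.274, 0.3039]
tool_rot: [0.0, 0.999, 0.054, 0.0]
force: [0.6, -1.6, 0.1]
width: 0.0854
```

Call:
{"name": "send_rows", "arguments": {
  "series": [
    [[1,6,0,-5],[2,12,0,-10],[3,18,0,-14],[4,24,0,-14],[4.5,30,0,-14]]
  ]
}}

```text
time: 1.4
position: [0.4379, 0.0263, 0.3039]
tool_rot: [-0.0, 0.998, -0.068, 0.0]
force: [0.4, -0.7, 0.2]
width: 0.0856
```

Call:
{"name": "send_rows", "arguments": {
  "series": [
    [[-1,6,0,0],[-2,12,-1,0],[-3,18,-2,0],[-3.7,20.8,-3,0],[-3.7,20.8,-3,0]]
  ]
}}

```text
time: 2.02
position: [0.4001, 0.2335, 0.2731]
tool_rot: [0.0, 0.998, -0.066, -0.001]
force: [-0.3, 0.5, 0.4]
width: 0.0855
```

```bash
python3 - <<'E'
from h import *
s=monitor.observe(); print(s['time'],s['position'],s['tool_rot'],s['width'],s['joint_positions'])
c=cal('wrist'); np.savez('w1.npz',K=c[0],P=c[1]); cv2.imwrite('pics/w1.png',eyes.grab_frame('wrist'))
cv2.imwrite('pics/t1.png',eyes.grab_frame('top'))
E
```

```text
2.025 [0.40013737 0.23352371 0.27313177] [ 2.87217667e-04  9.97813290e-01 -6.60893385e-02 -8.69083965e-04] 0.08548835520392573 [2.74522499e-01 2.06068140e-01 1.72069550e+00 4.19139602e-05
 1.21665922e+00 1.97757940e+00]
```

View pics/w1.png

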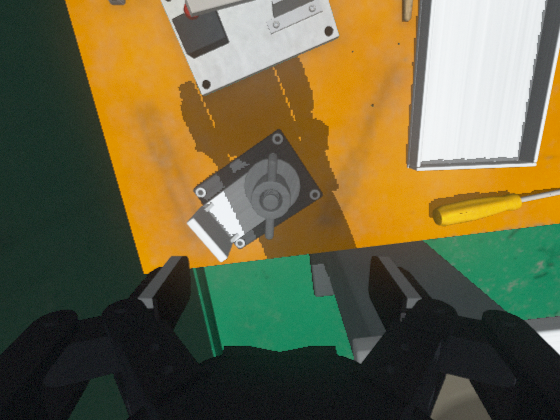

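```bash
python3 - <<'E'
from h import *
im=cv2.imread('pics/w1.png'); crop(im,180,120,335,270,5,'pics/w1c.png')
im=cv2.imread('pics/t1.png'); crop(im,100,150,450,290,2.2,'pics/t1c.png')
E
```

```text
(no output)
```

View pics/w1c.png

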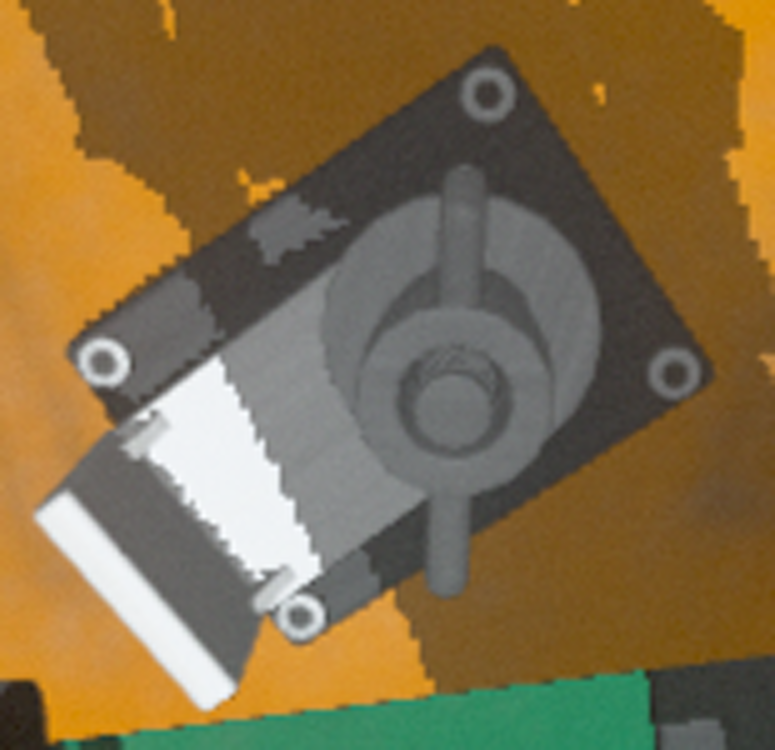

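```bash
python3 - <<'E'
from h import *
z=np.load('w1.npz'); c=(z['K'],z['P'])
def P(pts,h): return np.array([ray('w',((u+.5)/5-.5+180,(v+.5)/5-.5+120),h,c)[:2] for u,v in pts])
r=lambda a:np.round(a*1000,1).tolist()
an=lambda d:(np.degrees(np.arctan2(d[1],d[0])),np.linalg.norm(d))
print('hub',r(P([(455,401)],.086)),'stud',r(P([(453,410)],.092)))
w=P([(465,166),(447,597)],.092); print('wing',r(w),r(w.mean(0)),an(w[0]-w[1]))
w=P([(458,285),(449,510)],.092); print('wing dir near hub',an(w[0]-w[1]))
b=P([(36,516),(68,490),(235,690),(210,710)],.064); print('fl',r(b),r(b.mean(0)),an(b[2]-b[1]),an(b[3]-b[0]))
f=P([(70,352),(495,46),(712,372),(300,643)],.012); d=(f[1]-f[0]+f[2]-f[3])/2; e=d/np.linalg.norm(d)
print('fix',r(f),an(d),r(f.mean(0)+.02*e))
s=monitor.observe(); print(s['time'],s['position'],s['tool_rot'])
E
```

```text
hub [[403.4, 240.0]] stud [[403.4, 240.2]]
wing [[444.3, 232.5], [369.4, 246.1]] [406.8, 239.3] (np.float64(-10.271299565350251), np.float64(0.07612820378064043))
wing dir near hub (np.float64(-10.193141932267771), np.float64(0.03993370775963803))
fl [[385.3, 325.6], [389.8, 318.3], [343.7, 293.8], [340.0, 299.6]] [364.7, 309.3] (np.float64(-151.98747327454691), np.float64(0.05219257028693703)) (np.float64(-150.18489166592784), np.float64(0.052290107770166766))
fix [[406.6, 328.7], [460.0, 225.6], [383.2, 186.5], [330.0, 289.4]] (np.float64(-62.64884116320737), np.float64(0.11601824723636625)) [404.2, 239.8]
2.125 [0.40113549 0.23189261 0.27396025] [ 1.62416664e-04  9.97714779e-01 -6.75662081e-02 -1.07726694e-05]
```

View pics/t1c.png

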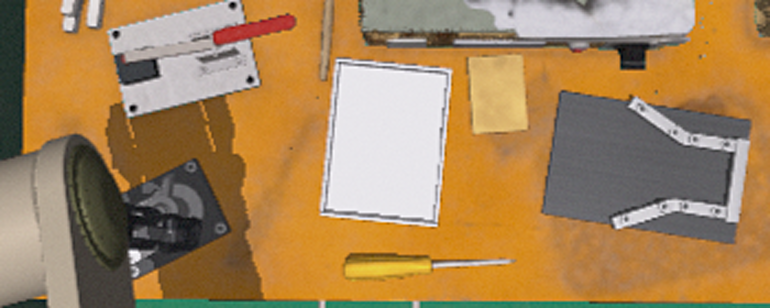

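The crop shows the hub at crop pixel (455,401) and the flange from (36,516) to (235,690). The stud axis is at about (0.4035, 0.2395) and the wings lie at about -9.5°, so I can take the nut now.

Call:
{"name": "send_rows", "arguments": {
  "series": [
    [[0.2,0.7,-4,-1.5],[0.2,0.7,-9,-1.5],[0.2,0.7,-13,-1.5],[0.2,0.7,-14.1,-1.5],[0.2,0.7,-14.1,-1.5]]
  ]
}}

```text
time: 2.75
position: [0.4037, 0.2389, 0.1336]
tool_rot: [-0.0, 0.997, -0.081, 0.0]
force: [1.1, 0.1, 0.2]
width: 0.0852
```

Call:
{"name": "send_rows", "arguments": {
  "series": [
    [[0,0,0,0],[0,0,0,0],[0,0,0,0],[0,0,0,0],[0,0,0,0]]
  ],
  "fingers": 1
}}

```text
time: 3.38
position: [0.4033, 0.2394, 0.1338]
tool_rot: [-0.0, 0.997, -0.081, 0.001]
force: [-1.8, -0.7, 7.2]
width: 0.0335
```

Call:
{"name": "send_rows", "arguments": {
  "series": [
    [[0,0,0,0],[0,0,0,0]]
  ]
}}

```text
time: 3.62
position: [0.4033, 0.2394, 0.1338]
tool_rot: [-0.0, 0.997, -0.081, 0.001]
force: [-2.0, -1.0, 8.0]
width: 0.0334
```

```bash
python3 - <<'E'
from h import *
s=monitor.observe(); print(s['time'],s['position'],s['width'],s['force'],s['wrist_torque'])
cv2.imwrite('pics/w2.png',eyes.grab_frame('wrist'))
E
```

```text
3.625 [0.40325453 0.23941979 0.13378981] 0.03340721426278819 [-2.00214539 -1.03671772  8.03138752] [-0.15952789  0.28009719 -0.00535236]
```

View pics/w2.png

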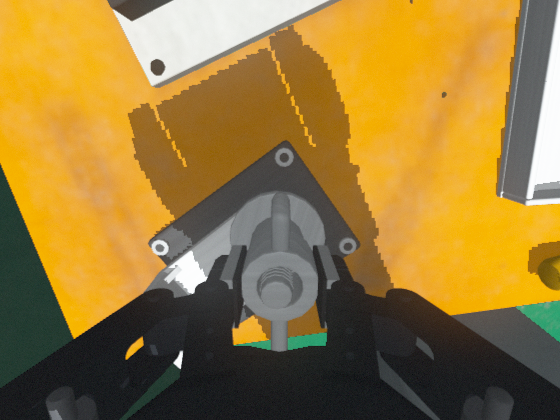

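The nut hub sits between the pads at about (280,285). Next I lift it.

Call:
{"name": "send_rows", "arguments": {
  "series": [
    [[0,0,1,0],[0,0,2.5,0],[0,0,4.5,0],[0,0,7,0],[0,0,7,0]]
  ]
}}

```text
time: 4.3
position: [0.4036, 0.2395, 0.2049]
tool_rot: [-0.001, 0.997, -0.081, 0.002]
force: [-0.5, 0.2, -1.8]
width: 0.0335
```

```bash
python3 - <<'E'
from h import *
s=monitor.observe(); print(s['time'],s['position'],s['width'],s['force'],s['wrist_torque'])
cv2.imwrite('pics/w3.png',eyes.grab_frame('wrist'))
cv2.imwrite('pics/s3.png',eyes.grab_frame('scene')[200:300,200:400])
E
```

```text
4.3 [0.40357943 0.23953226 0.20487283] 0.03346305367329212 [-0.46972174  0.20988846 -1.77829204] [0.02286882 0.02792979 0.02564115]
```

View pics/w3.png

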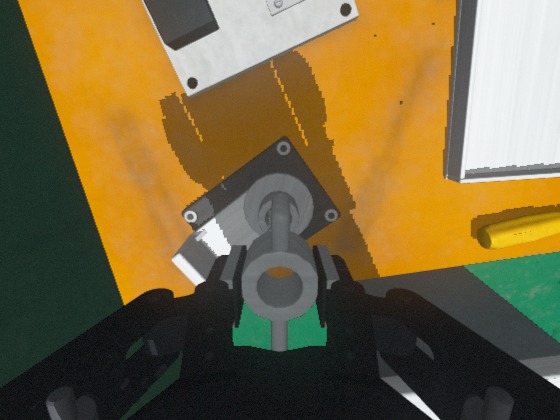

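Call:
{"name": "send_rows", "arguments": {
  "series": [
    [[2.5,-5,0,1],[5,-10,0,3],[8,-16,0,4],[10.5,-21,0,4],[11.2,-22.7,0,4]]
  ]
}}

```text
time: 5.03
position: [0.5156, 0.0095, 0.2018]
tool_rot: [0.0, 0.999, -0.048, -0.001]
force: [0.3, 0.7, -1.5]
width: 0.0331
```

Call:
{"name": "send_rows", "arguments": {
  "series": [
    [[0,0,-3,0],[0,0,-7,0],[0,0,-10,0],[0,0,-11,0],[0,0,-11,0]]
  ]
}}

```text
time: 5.65
position: [0.5148, 0.0127, 0.0928]
tool_rot: [-0.0, 0.999, -0.046, -0.0]
force: [0.2, -0.4, -1.2]
width: 0.0336
```

```bash
python3 - <<'E'
from h import *
s=monitor.observe(); print(s['time'],s['position'],s['width'],s['force'],s['wrist_torque'])
cv2.imwrite('pics/w4.png',eyes.grab_frame('wrist'))
E
```

```text
5.65 [0.51482585 0.01268085 0.09278994] 0.03364991748204387 [ 0.2022465  -0.41912501 -1.17277541] [-0.01392141  0.06744981 -0.00659381]
```

View pics/w4.png

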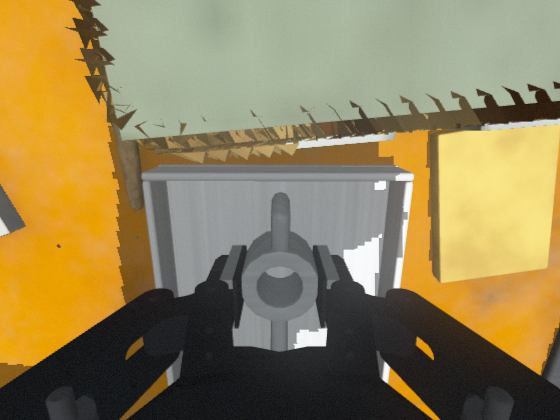

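```bash
python3 - <<'E'
from h import *
im=cv2.imread('pics/t1.png'); crop(im,250,20,430,190,4,'pics/t1h.png')
for h in (0.03,.05,.07,.09,.11):
    print(h,[np.round(ray('wrist',p,h)[:2]*1000).tolist() for p in ((200,140),(340,128),(500,98))],[np.round(ray('top',p,h)[:2]*1000).tolist() for p in ((270,170),(340,168),(262,160))])
print(np.round(cal('wrist')[1][:3,3],3))
E
```

```text
0.03 [[580.0, 40.0], [580.0, -20.0], [586.0, -87.0]] [[581.0, 28.0], [586.0, -136.0], [605.0, 47.0]]
0.05 [[581.0, 35.0], [581.0, -16.0], [586.0, -73.0]] [[578.0, 27.0], [583.0, -134.0], [601.0, 46.0]]
0.07 [[582.0, 30.0], [581.0, -12.0], [586.0, -59.0]] [[575.0, 26.0], [579.0, -132.0], [597.0, 44.0]]
0.09 [[583.0, 25.0], [582.0, -9.0], [586.0, -45.0]] [[572.0, 25.0], [576.0, -129.0], [594.0, 43.0]]
0.11 [[583.0, 19.0], [583.0, -5.0], [586.0, -31.0]] [[569.0, 24.0], [573.0, -127.0], [590.0, 42.0]]
[0.586 0.005 0.163]
```

View pics/t1h.png

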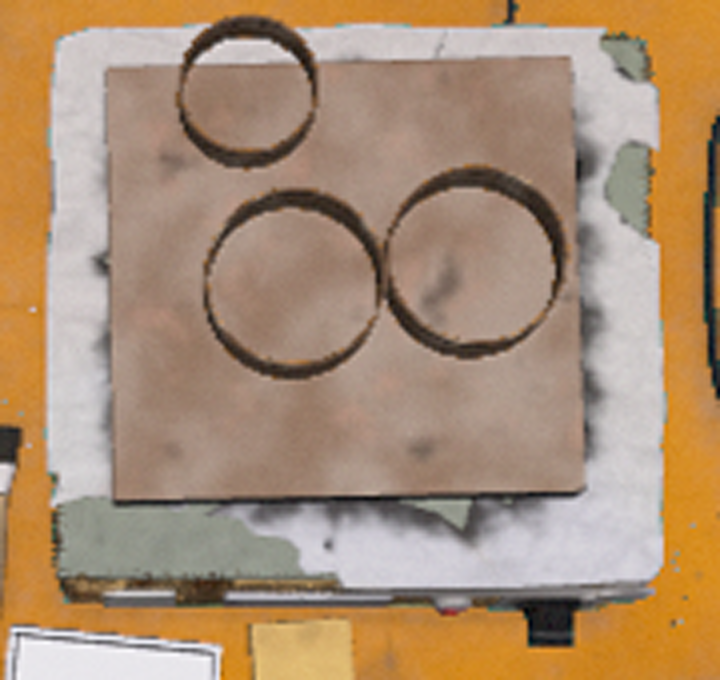

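```bash
python3 - <<'E'
from h import *
im=cv2.imread('pics/w4.png'); crop(im,130,140,430,300,2.6,'pics/w4c.png')
t=np.array([np.cos(np.radians(-5.2)),np.sin(np.radians(-5.2))]);n=np.array([-t[1],t[0]])
for p in ((280,168),(280,179),(145,178),(412,178),(158,260),(402,250)):
    q=ray('wrist',p,.026)[:2]; d=q-np.array([.4775,.0155]); print(p,np.round(q*1000),np.round([d@t*1000,d@n*1000],1))
q=ray('wrist',(280,196),.048)[:2];d=q-np.array([.4775,.0155]); print('tip',np.round(q*1000),d@t*1000)
E
```

```text
(280, 168) [564.   7.] [87.3 -0.6]
(280, 179) [559.   7.] [82.2 -0.6]
(145, 178) [565.  69.] [82.6 61.5]
(412, 178) [554. -53.] [ 82.7 -61.2]
(158, 260) [524.  72.] [41.3 60.1]
(402, 250) [519. -49.] [ 46.8 -60.6]
tip [557.   8.] 79.67134678903285
```

View pics/w4c.png

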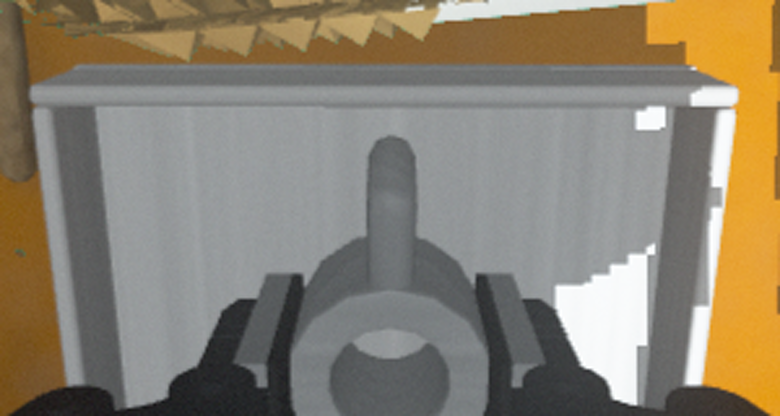

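Call:
{"name": "send_rows", "arguments": {
  "series": [
    [[-0.3,0,-0.5,0],[-0.3,0,-0.9,0],[-0.3,0,-1.1,0],[-0.3,0,-1.1,0]]
  ]
}}

```text
time: 6.2
position: [0.512, 0.0123, 0.0818]
tool_rot: [0.0, 0.999, -0.046, -0.0]
force: [-0.5, 0.6, -1.4]
width: 0.0336
```

Call:
{"name": "send_rows", "arguments": {
  "series": [
    [[0,0,0,0],[0,0,0,0],[0,0,0,0]]
  ],
  "fingers": -0.5
}}

```text
time: 6.58
position: [0.5121, 0.0123, 0.082]
tool_rot: [0.0, 0.999, -0.046, 0.0]
force: [0.0, 0.7, 0.0]
width: 0.064
```

Call:
{"name": "send_rows", "arguments": {
  "series": [
    [[0,0,1,0],[0,0,4,0],[0,0,8,0],[0,0,12,0],[0,0,12,0]]
  ]
}}

```text
time: 7.2
position: [0.513, 0.0122, 0.2052]
tool_rot: [0.001, 0.999, -0.046, 0.003]
force: [-0.6, 0.3, -0.9]
width: 0.0639
```

```bash
python3 - <<'E'
from h import *
s=monitor.observe(); print(s['time'],s['position'],s['width'],s['force'],s['wrist_torque'])
cv2.imwrite('pics/w5.png',eyes.grab_frame('wrist'))
E
```

```text
7.2 [0.5129625  0.01217217 0.20521931] 0.06388602994608109 [-0.61147455  0.34000432 -0.88011274] [-0.02036638  0.0187198  -0.00874089]
```

View pics/w5.png

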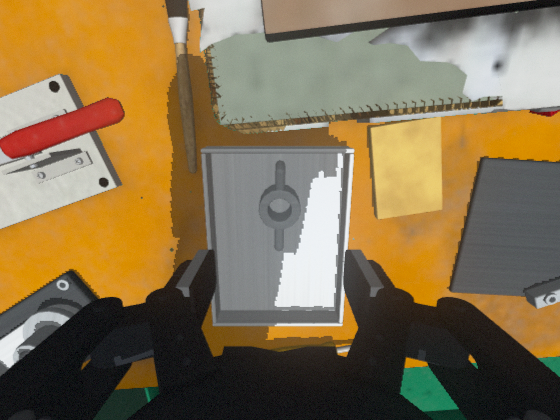

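The nut stands in the tray at about (280,208). Now the spacer.

Call:
{"name": "send_rows", "arguments": {
  "series": [
    [[-2,5.5,0,0],[-5,11,0,0],[-8,17,0,0],[-10.8,22.7,0,0],[-10.8,22.7,0,0]]
  ],
  "fingers": -0.8
}}

```text
time: 7.88
position: [0.4017, 0.2418, 0.201]
tool_rot: [0.0, 0.999, -0.043, -0.001]
force: [0.6, -0.8, -0.8]
width: 0.0768
```

```bash
python3 - <<'E'
from h import *
s=monitor.observe(); print(s['time'],s['position'],s['width'],s['force'],s['wrist_torque'])
cv2.imwrite('pics/w6.png',eyes.grab_frame('wrist'))
E
```

```text
7.875 [0.40169258 0.24175832 0.2009772 ] 0.0768452153459314 [ 0.57515621 -0.82417622 -0.82917176] [-0.03767684  0.03561688  0.00119354]
```

View pics/w6.png

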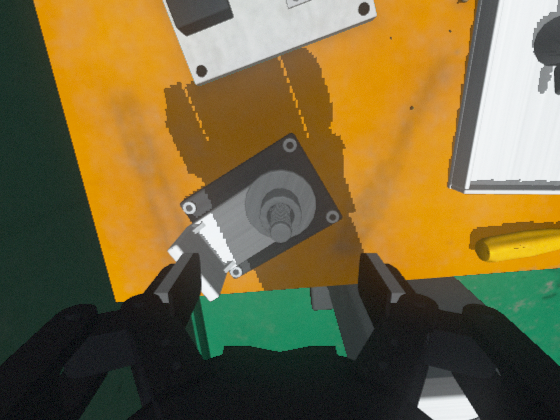

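Call:
{"name": "send_rows", "arguments": {
  "series": [
    [[0,0,-3,0],[0,0,-6,0],[0,0,-8.5,0],[0,0,-9.5,0],[0,0,-9.5,0]]
  ]
}}

```text
time: 8.55
position: [0.4042, 0.2387, 0.1066]
tool_rot: [0.0, 0.999, -0.046, -0.0]
force: [0.3, 0.4, -0.0]
width: 0.0766
```

Call:
{"name": "send_rows", "arguments": {
  "series": [
    [[0,0,0,0],[0,0,0,0],[0,0,0,0],[0,0,0,0],[0,0,0,0]]
  ],
  "fingers": 1
}}

```text
time: 9.18
position: [0.4043, 0.2394, 0.1079]
tool_rot: [-0.0, 0.999, -0.046, 0.001]
force: [-1.8, -1.6, 8.2]
width: 0.0306
```

Call:
{"name": "send_rows", "arguments": {
  "series": [
    [[0,0,1,0],[0,0,3,0],[0,0,6,0],[0,0,9,0],[0,0,10,0]]
  ]
}}

```text
time: 9.8
position: [0.4043, 0.2395, 0.2086]
tool_rot: [-0.0, 0.999, -0.046, 0.001]
force: [0.5, 0.4, -1.7]
width: 0.0306
```

```bash
python3 - <<'E'
from h import *
s=monitor.observe(); print(s['time'],s['position'],s['width'],s['force'],s['wrist_torque'])
cv2.imwrite('pics/w7.png',eyes.grab_frame('wrist'))
E
```

```text
9.8 [0.40431755 0.23945606 0.20863918] 0.030619021764656872 [ 0.47368669  0.39810866 -1.67062786] [-0.03380782 -0.0156237  -0.02100865]
```

View pics/w7.png

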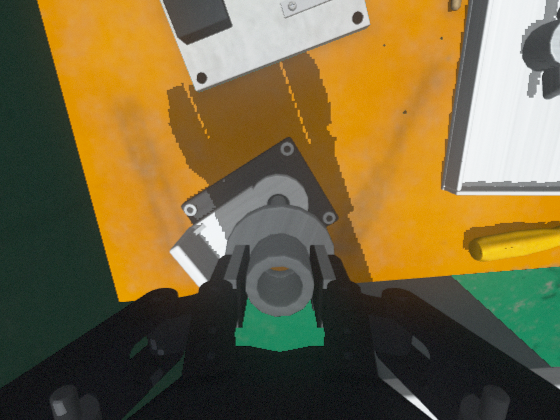

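Call:
{"name": "send_rows", "arguments": {
  "series": [
    [[0.5,-5.5,0,0],[1.2,-11,0,0],[2,-17,0,0],[2.7,-22,0,0],[2.7,-22,0,0]]
  ]
}}

```text
time: 10.48
position: [0.431, 0.0167, 0.206]
tool_rot: [0.0, 0.999, -0.048, -0.001]
force: [-0.0, 0.4, -0.0]
width: 0.0307
```

Call:
{"name": "send_rows", "arguments": {
  "series": [
    [[0,0,-4,0],[0,0,-8,0],[0,0,-10.5,0],[0,0,-10.5,0]]
  ]
}}

```text
time: 10.98
position: [0.4298, 0.0202, 0.1003]
tool_rot: [-0.0, 0.999, -0.045, -0.002]
force: [-1.4, -0.4, -1.8]
width: 0.0304
```

```bash
python3 - <<'E'
from h import *
s=monitor.observe(); print(s['time'],s['position'],s['width'],s['force'],s['wrist_torque'])
cv2.imwrite('pics/w8.png',eyes.grab_frame('wrist'))
E
```

```text
10.975 [0.42981993 0.02018965 0.10030378] 0.03043096739762233 [-1.36065428 -0.36310073 -1.80576877] [0.03650426 0.02285825 0.00199212]
```

View pics/w8.png

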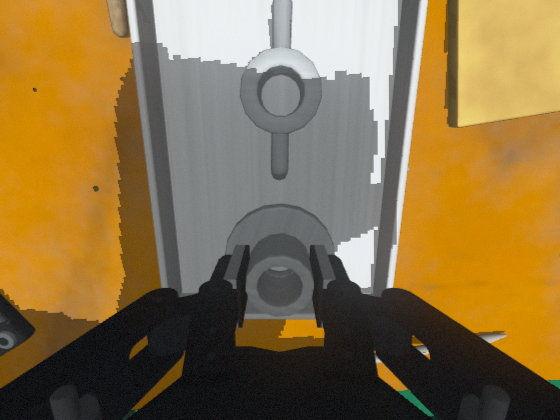

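```bash
python3 - <<'E'
from h import *
im=cv2.imread('pics/w8.png'); crop(im,210,180,350,340,4,'pics/w8c.png')
t=np.array([np.cos(np.radians(-5.2)),np.sin(np.radians(-5.2))]);n=np.array([-t[1],t[0]])
def f(p,h):
    d=ray('wrist',p,h)[:2]-np.array([.4775,.0155]); return np.round([d@t*1000,d@n*1000],1)
print('rim',f((280,316),.026),'nut near tip',f((280,178),.038),'spacer far edge',f((280,205),.023),'l/r rim',f((155,200),.026),f((400,200),.026))
d=np.array([.4298,.0202])-np.array([.4775,.0155]); print(d@t,d@n)
E
```

```text
rim [-82.   -0.9] nut near tip [-1.7 -0.8] spacer far edge [-18.5  -0.8] l/r rim [-15.1  61.2] [-15.  -60.3]
-0.047929658940911314 0.0003574825980609496
```

View pics/w8c.png

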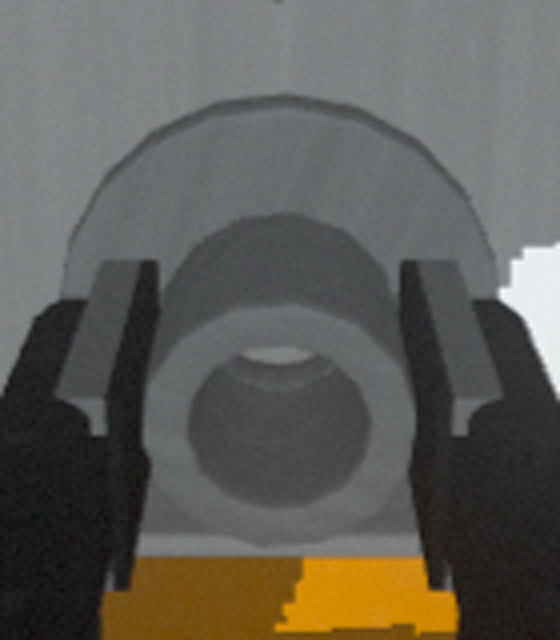

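Call:
{"name": "send_rows", "arguments": {
  "series": [
    [[0.3,0,0,0],[0.3,0,-0.5,0],[0.3,0,-0.9,0],[0.3,0,-0.9,0]]
  ]
}}

```text
time: 11.52
position: [0.4338, 0.0193, 0.0927]
tool_rot: [-0.0, 0.999, -0.046, -0.0]
force: [-0.3, -0.0, -1.0]
width: 0.0306
```

Call:
{"name": "send_rows", "arguments": {
  "series": [
    [[0,0,0,0],[0,0,0,0],[0,0,0,0]]
  ],
  "fingers": -0.5
}}

```text
time: 11.9
position: [0.4341, 0.0193, 0.093]
tool_rot: [0.0, 0.999, -0.046, 0.0]
force: [0.2, 0.3, 0.1]
width: 0.0639
```

Call:
{"name": "send_rows", "arguments": {
  "series": [
    [[0,0,1,0],[0,0,4,0],[0,0,8,0],[0,0,12,0],[0,0,14,0]]
  ]
}}

```text
time: 12.52
position: [0.4342, 0.0193, 0.2356]
tool_rot: [0.0, 0.999, -0.046, 0.002]
force: [0.1, 0.2, -0.8]
width: 0.0643
```

```bash
python3 - <<'E'
from h import *
s=monitor.observe(); print(s['time'],s['position'],s['width'],s['force'],s['wrist_torque'])
cv2.imwrite('pics/w9.png',eyes.grab_frame('wrist'))
E
```

```text
12.525 [0.43423802 0.01929266 0.23559922] 0.06426930561584174 [ 0.06176362  0.18823852 -0.77323397] [-0.0042457  -0.00825769  0.00569796]
```

View pics/w9.png

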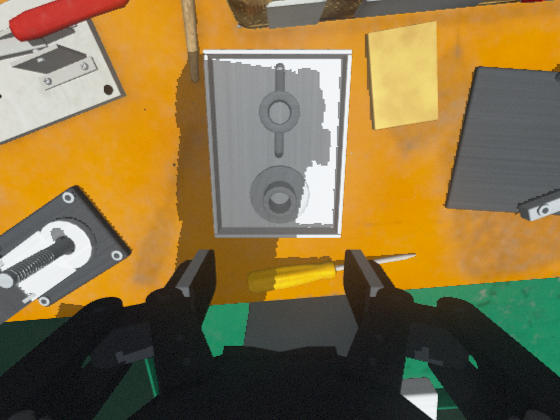

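Both parts stand in the tray: nut at about (280,112), spacer at about (280,195). Next is the bracket flange.

Call:
{"name": "send_rows", "arguments": {
  "series": [
    [[-1,6,0,8],[-2.5,12,0,17],[-4,18,0,26],[-5.5,24,0,34],[-6.9,29,0,34]]
  ],
  "fingers": -1
}}

```text
time: 13.2
position: [0.3639, 0.3113, 0.2329]
tool_rot: [-0.0, 0.968, 0.249, 0.0]
force: [1.2, -0.5, -0.9]
width: 0.085
```

Call:
{"name": "send_rows", "arguments": {
  "series": [
    [[0,0,0,0]]
  ]
}}

```text
time: 13.32
position: [0.3636, 0.3116, 0.2326]
tool_rot: [-0.0, 0.968, 0.25, -0.0]
force: [-0.4, 0.2, 0.1]
width: 0.0852
```

```bash
python3 - <<'E'
from h import *
s=monitor.observe(); print(s['time'],s['position'],s['tool_rot'],s['width'])
c=cal('wrist'); np.savez('w10.npz',K=c[0],P=c[1]); im=eyes.grab_frame('wrist');cv2.imwrite('pics/w10.png',im)
crop(im,180,100,380,270,4,'pics/w10c.png')
E
```

```text
13.325 [0.36355513 0.31159338 0.23262082] [-1.05147747e-04  9.68125818e-01  2.50464279e-01 -1.83889897e-04] 0.08515820185698449
```

View pics/w10c.png

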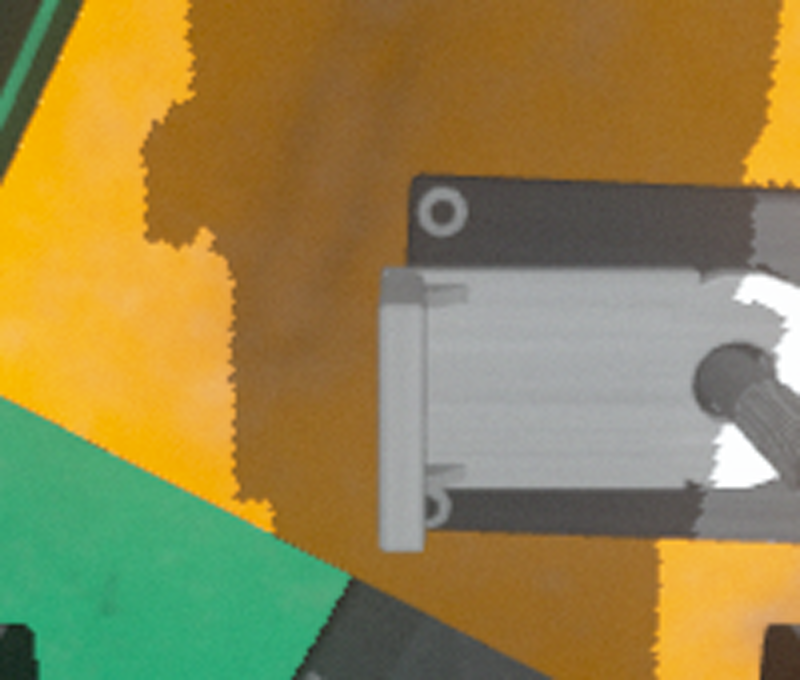

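```bash
python3 - <<'E'
from h import *
z=np.load('w10.npz'); c=(z['K'],z['P'])
P=lambda pts,h: np.array([ray('w',((u+.5)/4-.5+180,(v+.5)/4-.5+100),h,c)[:2] for u,v in pts])
b=P([(381,303),(425,303),(424,551),(380,551)],.064)
print(np.round(b*1000,1),b.mean(0)); d=b[0]+b[1]-b[2]-b[3]; print(np.degrees(np.arctan2(d[1],d[0])),np.linalg.norm(d)/2)
e=P([(430,268),(690,268)],.022); d=e[1]-e[0]; print('side edge',np.degrees(np.arctan2(d[1],d[0])))
s=monitor.observe(); print(s['position'],2*np.degrees(np.arctan2(s['tool_rot'][2],s['tool_rot'][1])))
E
```

```text
[[386.  327.3]
 [390.3 319.6]
 [344.1 293.8]
 [339.6 301.9]] [0.36498779 0.31065219]
28.91080411618434 0.05294146892168632
side edge -60.91776476811134
[0.36426472 0.31007191 0.23259944] 28.898665909119277
```

Call:
{"name": "send_rows", "arguments": {
  "series": [
    [[0,0.1,-4,0],[0,0.1,-8,0],[0,0.1,-12,0],[0,0.1,-13,0],[0,0.1,-13,0]]
  ]
}}

```text
time: 14.0
position: [0.3651, 0.3095, 0.1037]
tool_rot: [0.0, 0.969, 0.247, -0.001]
force: [-6.7, 1.3, 8.7]
width: 0.0859
```

Call:
{"name": "send_rows", "arguments": {
  "series": [
    [[0,0,0,0],[0,0,0,0],[0,0,0,0],[0,0,0,0],[0,0,0,0]]
  ],
  "fingers": 1
}}

```text
time: 14.62
position: [0.3651, 0.3103, 0.103]
tool_rot: [-0.0, 0.969, 0.248, 0.0]
force: [-0.2, -0.4, 2.6]
width: 0.0092
```

Call:
{"name": "send_rows", "arguments": {
  "series": [
    [[0,0,0,0],[0,0,0,0],[0,0,0,0]]
  ]
}}

```text
time: 15.0
position: [0.3651, 0.3103, 0.103]
tool_rot: [-0.0, 0.969, 0.248, 0.0]
force: [0.0, -1.7, 4.8]
width: 0.0094
```

```bash
python3 - <<'E'
from h import *
s=monitor.observe(); print(s['time'],s['position'],s['tool_rot'],s['width'],s['force'],s['wrist_torque'])
im=eyes.grab_frame('wrist');cv2.imwrite('pics/w11.png',im)
E
```

```text
15.0 [0.36507795 0.31033901 0.10303654] [-1.51430363e-05  9.68715355e-01  2.48174419e-01  1.35037635e-04] 0.009423590093559774 [ 0.04520909 -1.72676645  4.76128089] [-0.15435122  0.07097236 -0.04762359]
```

View pics/w11.png

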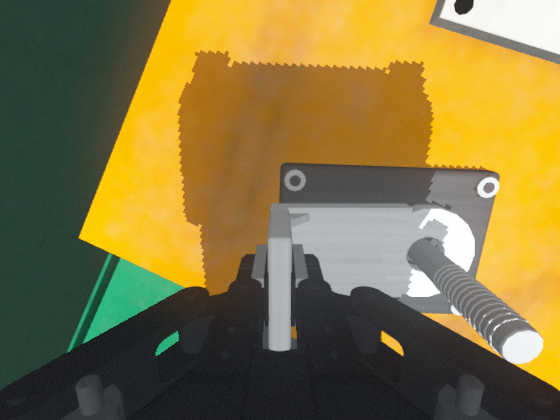

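The flange is gripped (width 9.4 mm) and the stud is clear at (520,345). I'll lift in steps.

Call:
{"name": "send_rows", "arguments": {
  "series": [
    [[0,0,0.5,0],[0,0,1,0],[0,0,2,0],[0,0,3,0],[0,0,3,0]]
  ]
}}

```text
time: 15.68
position: [0.3653, 0.3105, 0.1338]
tool_rot: [-0.0, 0.969, 0.248, 0.001]
force: [0.2, -0.0, -1.6]
width: 0.0091
```

```bash
python3 - <<'E'
from h import *
s=monitor.observe(); print(s['time'],s['position'],s['tool_rot'],s['width'],s['force'],s['wrist_torque'])
im=eyes.grab_frame('wrist');cv2.imwrite('pics/w12.png',im)
E
```

```text
15.675 [0.36531823 0.31049603 0.13383537] [-2.07179779e-04  9.68713891e-01  2.48178332e-01  9.32785581e-04] 0.00908674587522884 [ 0.2356142  -0.01560739 -1.59480963] [ 0.09235203  0.06522703 -0.04664883]
```

View pics/w12.png

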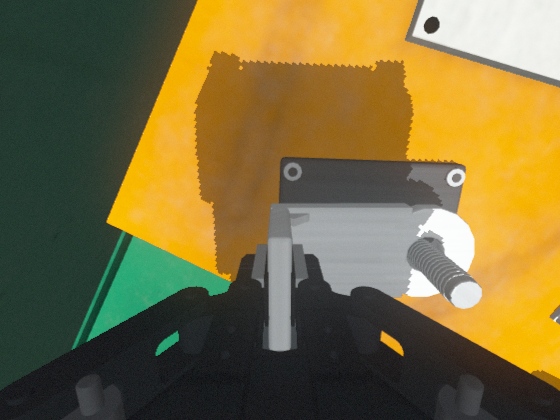

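Call:
{"name": "send_rows", "arguments": {
  "series": [
    [[0,0,2,0],[0,0,4,0],[0,0,6,0],[0,0,8,0],[0,0,9.5,0]]
  ]
}}

```text
time: 16.35
position: [0.3649, 0.3103, 0.2284]
tool_rot: [-0.0, 0.969, 0.248, -0.0]
force: [0.0, -1.3, -2.0]
width: 0.0091
```

```bash
python3 - <<'E'
from h import *
s=monitor.observe(); print(s['time'],s['position'],s['width'],s['force'])
im=cv2.imread('pics/t1.png'); crop(im,335,180,445,262,7,'pics/c_nest1.png')
c=cal('top')
# plate mask: dark grey
hsv=cv2.cvtColor(im,cv2.COLOR_BGR2HSV); m=((hsv[...,1]<70)).astype(np.uint8)*255
r=np.zeros_like(m); r[183:262,340:446]=m[183:262,340:446]
r=cv2.morphologyEx(r,cv2.MORPH_OPEN,np.ones((5,5)))
cs,_=cv2.findContours(r,cv2.RETR_EXTERNAL,cv2.CHAIN_APPROX_NONE); k=max(cs,key=cv2.contourArea)
R=cv2.minAreaRect(k); b=cv2.boxPoints(R); print(b)
w=np.array([ray('top',p,.006,c)[:2] for p in b]); print(np.round(w*1000,1), w.mean(0))
for i in range(4):
    d=w[(i+1)%4]-w[i]; print(np.degrees(np.arctan2(d[1],d[0])),np.linalg.norm(d))
E
```

```text
16.35 [0.36490992 0.31028615 0.22839781] 0.009100301039867927 [ 0.02488829 -1.28866655 -1.97918159]
[[345.47702 247.24054]
 [353.91617 189.57309]
 [442.36343 202.5166 ]
 [433.9243  260.18405]]
[[ 399.5 -151.6]
 [ 537.4 -172.5]
 [ 506.7 -382.9]
 [ 369.6 -360.7]] [ 0.45329699 -0.26693348]
-8.606171071539002 0.1395172836499079
-98.31842073397381 0.21259610020077532
170.7992923003185 0.13886356956607057
81.86294732624741 0.2111595880418335
```

View pics/c_nest1.png

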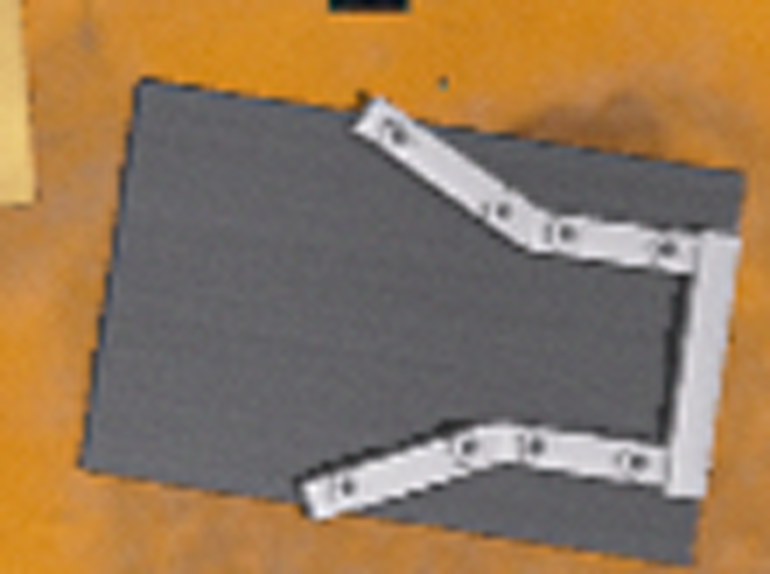

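Call:
{"name": "send_rows", "arguments": {
  "series": [
    [[1.2,-6,0,-8],[2.4,-12,0,-16],[3.6,-18,0,-24],[4.8,-24,0,-32],[6,-30,0,-37.7]]
  ]
}}

```text
time: 16.98
position: [0.4249, 0.0083, 0.2279]
tool_rot: [-0.0, 0.997, -0.08, -0.0]
force: [0.9, 0.5, -1.5]
width: 0.0091
```

Call:
{"name": "send_rows", "arguments": {
  "series": [
    [[1.4,-6,0,0],[2.8,-12,0,0],[4.2,-18,-1,0],[4.2,-18.3,-3,0],[4.2,-18.3,-5,0]]
  ]
}}

```text
time: 17.6
position: [0.4667, -0.1734, 0.1768]
tool_rot: [-0.0, 0.997, -0.079, -0.0]
force: [0.6, 0.8, -1.9]
width: 0.009
```

Call:
{"name": "send_rows", "arguments": {
  "series": [
    [[0,0,0,0],[0,0,0,0]]
  ]
}}

```text
time: 17.85
position: [0.4672, -0.1727, 0.1786]
tool_rot: [0.0, 0.997, -0.078, 0.0]
force: [-0.7, -0.7, -1.7]
width: 0.0092
```

```bash
python3 - <<'E'
from h import *
s=monitor.observe(); print(s['time'],s['position'],s['tool_rot'],s['width'],s['force'],s['wrist_torque'])
c=cal('wrist'); np.savez('w13.npz',K=c[0],P=c[1]); im=eyes.grab_frame('wrist');cv2.imwrite('pics/w13.png',im)
im=eyes.grab_frame('top');cv2.imwrite('pics/t13.png',im);crop(im,300,150,470,280,4,'pics/t13c.png')
im=eyes.grab_frame('scene');cv2.imwrite('pics/s13.png',im)
E
```

```text
17.85 [ 0.46724618 -0.17268641  0.17859005] [ 1.99711997e-04  9.96956820e-01 -7.79546608e-02  3.59892248e-04] 0.009240143395673703 [-0.70814781 -0.70519257 -1.70413467] [ 0.06780267 -0.0204944  -0.00271254]
```

View pics/w13.png

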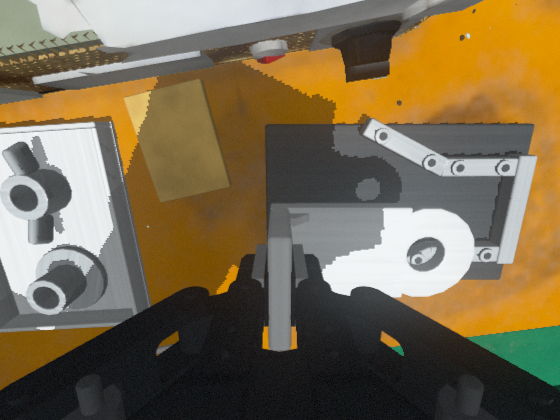

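View pics/t13c.png

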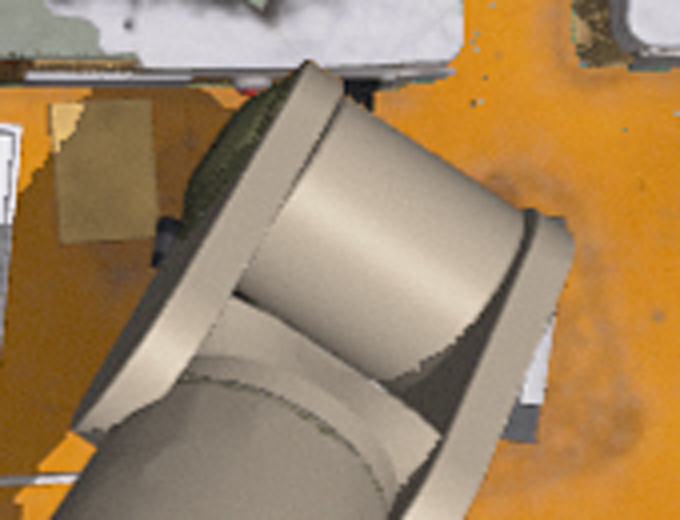

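View pics/s13.png

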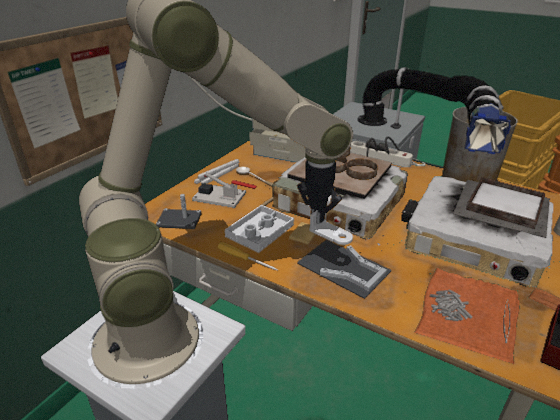

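```bash
python3 - <<'E'
from h import *
z=np.load('w13.npz'); c=(z['K'],z['P'])
im=cv2.imread('pics/w13.png'); crop(im,255,110,545,300,2.7,'pics/w13c.png')
r=lambda u,v,h: ray('w',(u,v),h,c)[:2]
a,b,d=r(266,125,.006),r(532,124,.006),r(502,279,.006)
e=b-a; print('yaw',np.degrees(np.arctan2(e[1],e[0])),np.linalg.norm(e),np.linalg.norm(d-b)); u=e/np.linalg.norm(e); n=np.array([-u[1],u[0]])
print('home', b-.045*u-.068*n, a+.165*u-.068*n)
print('hole',r(427,254,.0976))
E
```

```text
yaw -98.66363420292187 0.2055222233184368 0.1339342447431444
home [ 0.4430452  -0.32193037] [ 0.4423707  -0.32635706]
hole [ 0.45528594 -0.25267063]
```

View pics/w13c.png

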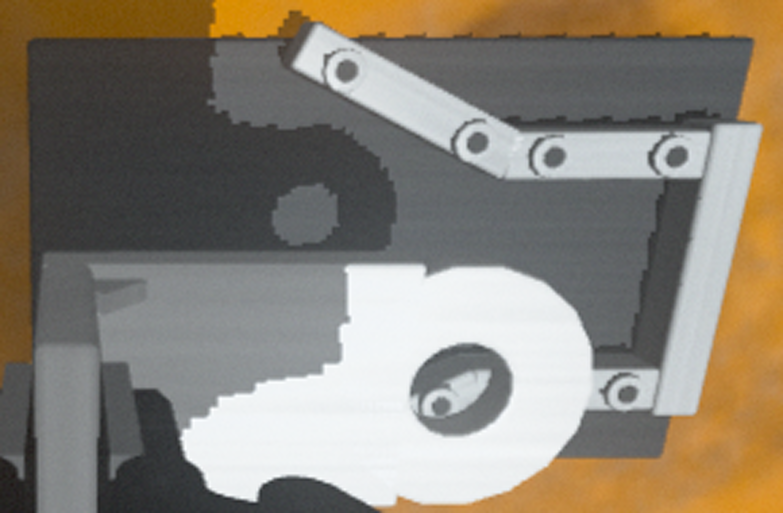

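Call:
{"name": "send_rows", "arguments": {
  "series": [
    [[-0.1,0,-3,0],[-0.1,0,-5.5,0],[-0.1,0,-7,0],[-0.1,0,-7.5,0],[-0.1,0,-7.5,0]]
  ]
}}

```text
time: 18.62
position: [0.4663, -0.1728, 0.1033]
tool_rot: [0.0, 0.997, -0.078, 0.0]
force: [0.2, -0.8, -2.2]
width: 0.0091
```

Call:
{"name": "send_rows", "arguments": {
  "series": [
    [[0,0,-0.2,0],[0,0,-0.4,0],[0,0,-0.5,0],[0,0,-0.5,0]]
  ]
}}

```text
time: 19.12
position: [0.466, -0.1727, 0.0979]
tool_rot: [0.0, 0.997, -0.078, 0.0]
force: [0.9, -0.0, -2.3]
width: 0.0092
```

```bash
python3 - <<'E'
from h import *
s=monitor.observe(); print(s['time'],s['position'],s['tool_rot'],s['width'],s['force'],s['wrist_torque'])
im=eyes.grab_frame('wrist');cv2.imwrite('pics/w14.png',im)
E
```

```text
19.125 [ 0.46599002 -0.17269831  0.09789893] [ 6.61328634e-06  9.96943279e-01 -7.81287254e-02  7.77248206e-06] 0.009207585038204315 [ 8.63339632e-01 -1.76122046e-03 -2.27732227e+00] [0.11975588 0.02904884 0.00371799]
```

View pics/w14.png

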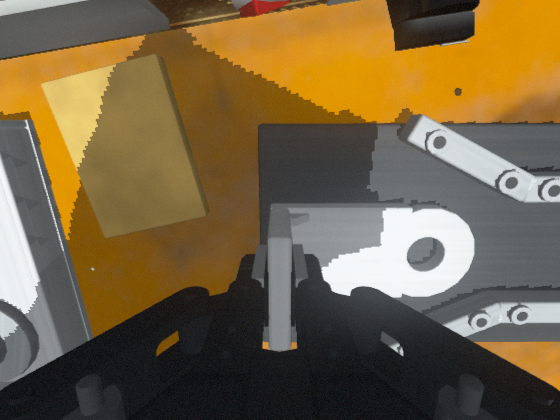

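Call:
{"name": "send_rows", "arguments": {
  "series": [
    [[0,0,-0.1,0],[0,0,-0.1,0]]
  ]
}}

```text
time: 19.42
position: [0.4661, -0.1727, 0.0971]
tool_rot: [0.0, 0.997, -0.078, 0.0]
force: [-0.8, 0.2, 1.4]
width: 0.009
```

Call:
{"name": "send_rows", "arguments": {
  "series": [
    [[0,0,0,0],[0,0,0,0],[0,0,0,0],[0,0,0,0]]
  ],
  "fingers": 0.2
}}

```text
time: 19.92
position: [0.466, -0.1727, 0.0969]
tool_rot: [0.0, 0.997, -0.078, 0.0]
force: [-0.2, 0.2, 0.1]
width: 0.0343
```

```bash
python3 - <<'E'
from h import *
s=monitor.observe(); print(s['time'],s['position'],s['tool_rot'],s['width'],s['force'],s['wrist_torque'])
im=eyes.grab_frame('wrist');cv2.imwrite('pics/w15.png',im)
E
```

```text
19.925 [ 0.46599213 -0.17271645  0.09689811] [ 2.25407671e-05  9.96943750e-01 -7.81227092e-02  2.38667968e-05] 0.03432406212859957 [-0.20313116  0.18118112  0.1151858 ] [ 0.01037933  0.03833215 -0.00684604]
```

View pics/w15.png

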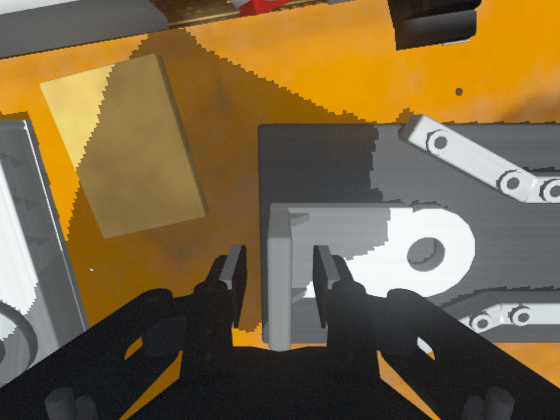

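The bracket lies flat in the mouth, released, with its hole at about (427,253). I'll rise, turn a quarter, shut the fingers, and come down behind the flange.

Call:
{"name": "send_rows", "arguments": {
  "series": [
    [[0,0,1,0],[0,0,4,0],[0,0,8,0],[0,0,8,10],[0,0,8,20]]
  ]
}}

```text
time: 20.6
position: [0.4661, -0.1727, 0.178]
tool_rot: [0.001, 0.995, 0.099, 0.001]
force: [0.8, 0.7, -0.3]
width: 0.0346
```

Call:
{"name": "send_rows", "arguments": {
  "series": [
    [[0,0.5,0,10],[0.1,1,0,20],[0.2,1.5,0,30],[0.3,2,0,40],[0.4,2.4,0,50]]
  ],
  "fingers": 1
}}

```text
time: 21.22
position: [0.4701, -0.1485, 0.1776]
tool_rot: [0.0, 0.86, 0.51, 0.0]
force: [0.3, -0.3, 0.1]
width: -0.0001
```

Call:
{"name": "send_rows", "arguments": {
  "series": [
    [[0,0,0,10],[0,0,0,20],[0,0,0,20.3],[0,0,0,20.3]]
  ]
}}

```text
time: 21.72
position: [0.47, -0.1487, 0.1772]
tool_rot: [0.0, 0.76, 0.65, 0.0]
force: [-0.5, -0.9, -0.8]
width: 0.0002
```

```bash
python3 - <<'E'
from h import *
s=monitor.observe(); print(s['time'],s['position'],s['tool_rot'],2*np.degrees(np.arctan2(s['tool_rot'][2],s['tool_rot'][1])),s['width'],s['force'])
c=cal('wrist'); np.savez('w16.npz',K=c[0],P=c[1]); im=eyes.grab_frame('wrist');cv2.imwrite('pics/w16.png',im)
E
```

```text
21.725 [ 0.47001468 -0.14868829  0.17720392] [1.67021989e-04 7.59539491e-01 6.50461167e-01 6.63737979e-05] 81.15276343190854 0.00022018761171385562 [-0.49148465 -0.89899909 -0.83347575]
```

View pics/w16.png

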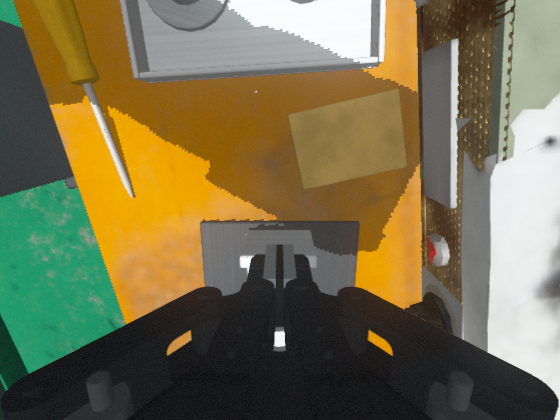

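```bash
python3 - <<'E'
from h import *
z=np.load('w16.npz'); c=(z['K'],z['P']); im=cv2.imread('pics/w16.png'); crop(im,190,210,370,360,4,'pics/w16c.png')
u=np.array([-.1513,-.9885])
for p in ((245,256),(245,268),(315,256),(315,268)):
    q=ray('w',p,.058,c)[:2]; print(p,np.round(q*1000,1),'ahead of TCP',(q-np.array([.47,-.1487]))@u*1000)
E
```

```text
(245, 256) [ 444.4 -164.8] ahead of TCP 19.807189633317357
(245, 268) [ 442.7 -173.7] ahead of TCP 28.858448699927724
(315, 256) [ 491.6 -172.1] ahead of TCP 19.89651250797463
(315, 268) [ 490.5 -181.1] ahead of TCP 28.95189536676734
```

View pics/w16c.png

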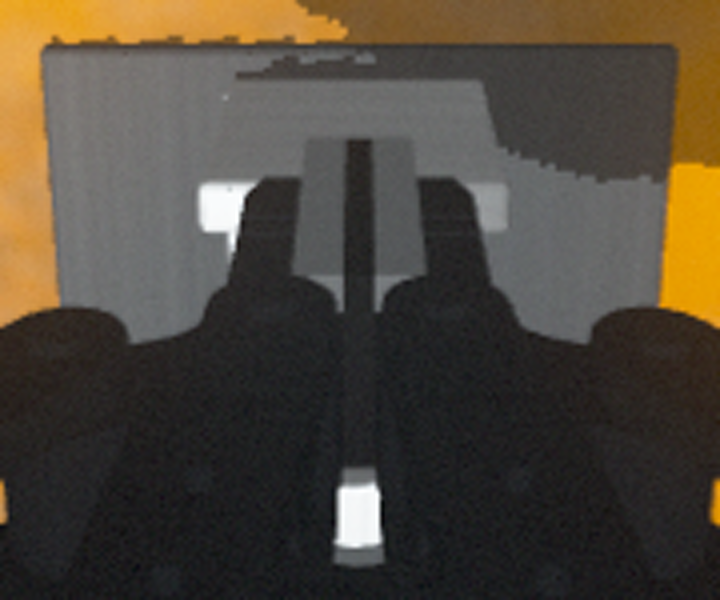

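Call:
{"name": "send_rows", "arguments": {
  "series": [
    [[0,0,-4,0],[0,0,-7,0],[0,0,-8.6,0],[0,0,-9,0],[0,0,-9,0]]
  ]
}}

```text
time: 22.4
position: [0.4703, -0.1489, 0.0875]
tool_rot: [0.0, 0.759, 0.652, 0.0]
force: [-0.1, -0.0, -0.4]
width: -0.0001
```

Call:
{"name": "send_rows", "arguments": {
  "series": [
    [[-0.1,-0.4,0,0],[-0.1,-0.8,0,0],[-0.2,-1.2,0,0],[-0.3,-1.8,0,0],[-0.4,-2.5,0,0]]
  ]
}}

```text
time: 23.02
position: [0.4659, -0.1741, 0.0869]
tool_rot: [-0.0, 0.758, 0.652, 0.0]
force: [-0.7, 2.4, 1.7]
width: 0.0001
```

Call:
{"name": "send_rows", "arguments": {
  "series": [
    [[-0.1,-0.8,0,0],[-0.2,-1.6,0,0],[-0.4,-2.4,0,0],[-0.5,-3.2,0,0],[-0.6,-4,0,0]]
  ]
}}

```text
time: 23.65
position: [0.4599, -0.2142, 0.0869]
tool_rot: [-0.0, 0.758, 0.652, -0.0]
force: [-0.2, 1.8, 0.3]
width: 0.0001
```

```bash
python3 - <<'E'
from h import *
s=monitor.observe(); print(s['time'],s['position'],s['width'],s['force'],s['wrist_torque'])
im=eyes.grab_frame('wrist');cv2.imwrite('pics/w17.png',im)
im=eyes.grab_frame('top');cv2.imwrite('pics/t17.png',im);crop(im,300,150,470,280,4,'pics/t17c.png')
im=eyes.grab_frame('scene');crop(im,280,200,420,310,5,'pics/s17c.png')
E
```

```text
23.65 [ 0.45987656 -0.21424338  0.08685311] 6.211829994164272e-05 [-0.21680878  1.79500752  0.27866807] [ 0.22816056  0.00375711 -0.0212002 ]
```

View pics/s17c.png

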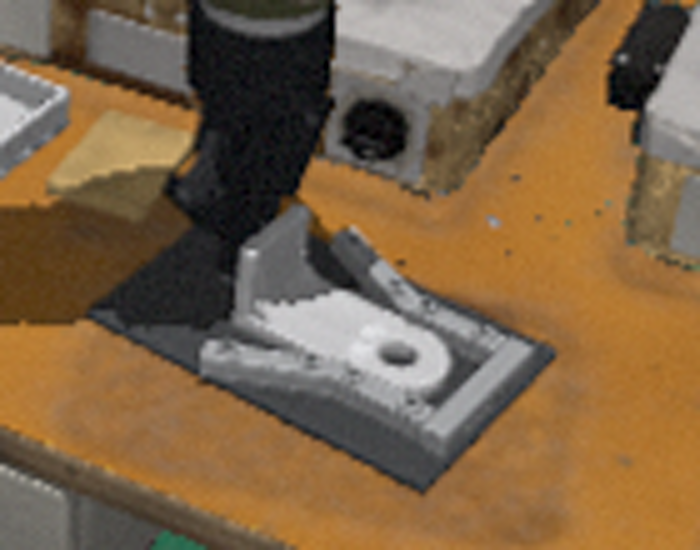

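View pics/w17.png

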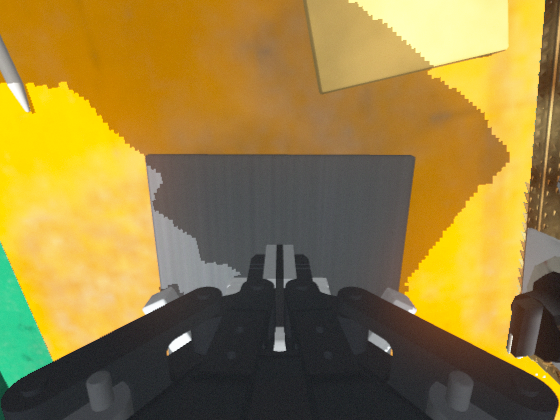

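The bracket is sliding straight between the guides, about 16 mm short of the stop. I'll finish slowly.

Call:
{"name": "send_rows", "arguments": {
  "series": [
    [[-0.1,-0.3,0,0],[-0.1,-0.6,0,0],[-0.1,-0.9,0,0],[-0.2,-1.1,0,0],[-0.2,-1.3,0,0]]
  ]
}}

```text
time: 24.42
position: [0.4579, -0.2268, 0.0869]
tool_rot: [-0.0, 0.758, 0.652, -0.0]
force: [0.6, 1.0, 0.3]
width: 0.0002
```

Call:
{"name": "send_rows", "arguments": {
  "series": [
    [[0,-0.1,0,0],[0,-0.2,0,0],[0,-0.2,0,0]]
  ]
}}

```text
time: 24.8
position: [0.458, -0.2281, 0.0869]
tool_rot: [-0.001, 0.758, 0.652, 0.0]
force: [0.7, 5.4, 1.1]
width: -0.0003
```

Call:
{"name": "send_rows", "arguments": {
  "series": [
    [[0,-0.1,0,0],[0,-0.1,0,0]]
  ]
}}

```text
time: 25.05
position: [0.4579, -0.2283, 0.0868]
tool_rot: [-0.001, 0.758, 0.652, 0.001]
force: [2.3, 11.3, 3.6]
width: 0.0001
```

Call:
{"name": "send_rows", "arguments": {
  "series": [
    [[0,-0.1,0,0],[0,-0.1,0,0]]
  ]
}}

```text
time: 25.3
position: [0.4579, -0.2285, 0.0868]
tool_rot: [-0.002, 0.758, 0.652, 0.001]
force: [3.2, 16.6, 6.5]
width: -0.0
```

```bash
python3 - <<'E'
from h import *
s=monitor.observe(); print(s['time'],s['position'],s['width'],s['force'],s['wrist_torque'])
im=eyes.grab_frame('scene');crop(im,280,200,420,310,5,'pics/s18c.png')
E
```

```text
25.3 [ 0.45793698 -0.22849536  0.08683257] -2.4169764446039888e-05 [ 3.2098195  16.55712388  6.50420124] [ 2.09502533 -0.31911673 -0.0475838 ]
```

View pics/s18c.png

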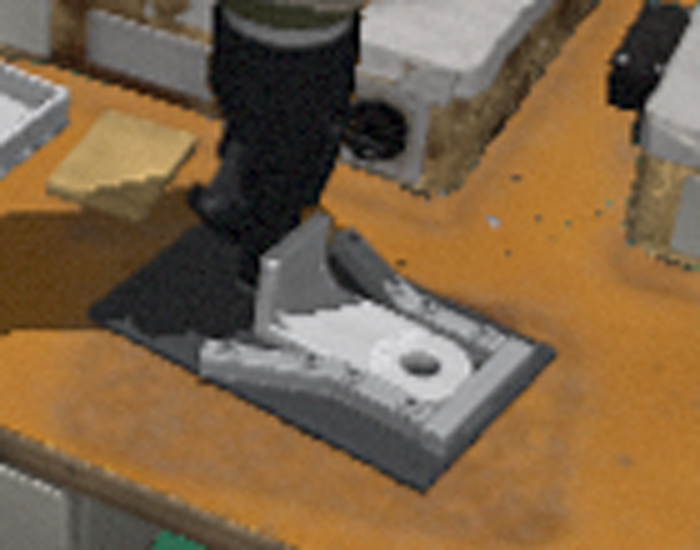

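The force climbs steeply to 17 N with no further motion, so it appears to be on the stop. I'll back off, rise and check.

Call:
{"name": "send_rows", "arguments": {
  "series": [
    [[0.1,0.5,0,0],[0.3,2,0,0],[0.3,2,4,0],[0.3,2,9,0],[0.3,2,13,0]]
  ]
}}

```text
time: 25.98
position: [0.4611, -0.2101, 0.2188]
tool_rot: [0.001, 0.758, 0.652, 0.0]
force: [0.1, -1.3, -0.5]
width: -0.0001
```

Call:
{"name": "send_rows", "arguments": {
  "series": [
    [[0,5,2,0],[0,11,4,0],[0,17,4,0],[0,23,4,0],[0,23,4,0]]
  ]
}}

```text
time: 26.6
position: [0.4603, 0.0229, 0.257]
tool_rot: [-0.0, 0.757, 0.654, 0.0]
force: [0.0, -0.5, -0.0]
width: 0.0003
```

```bash
python3 - <<'E'
from h import *
s=monitor.observe(); print(s['time'],s['position'],s['width'],s['force'],s['wrist_torque'])
im=eyes.grab_frame('wrist');cv2.imwrite('pics/w19.png',im)
im=eyes.grab_frame('top');cv2.imwrite('pics/t19.png',im);crop(im,335,180,445,262,7,'pics/t19c.png')
im=eyes.grab_frame('scene');cv2.imwrite('pics/s19.png',im);crop(im,300,220,400,300,7,'pics/s19c.png')
E
```

```text
26.6 [0.46033443 0.02294181 0.25699797] 0.0002552342413442809 [ 0.04492708 -0.45972988 -0.02863682] [-0.02562454  0.025354   -0.00372733]
```

View pics/t19c.png

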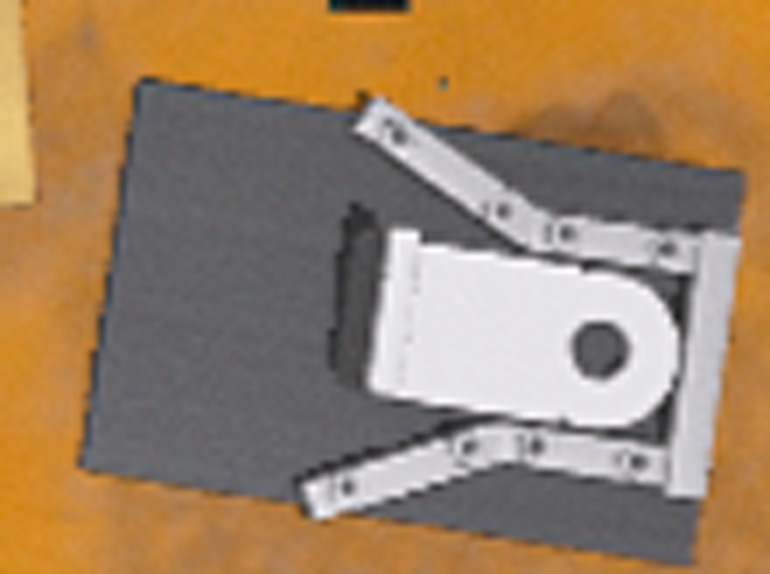

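View pics/s19c.png

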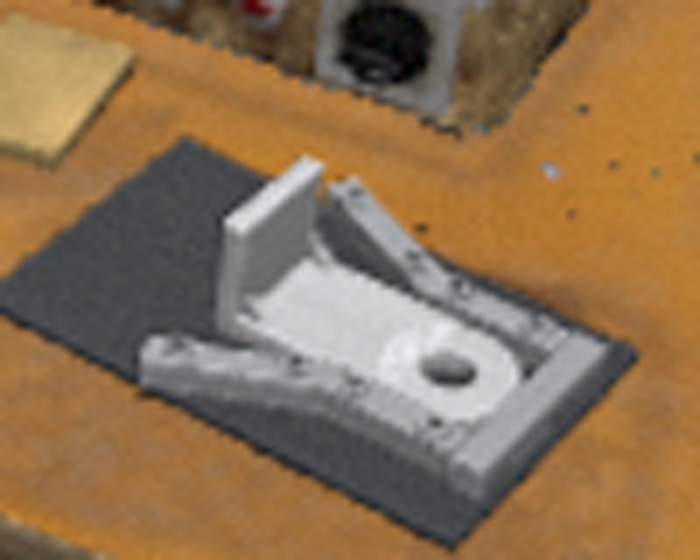

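View pics/t19.png

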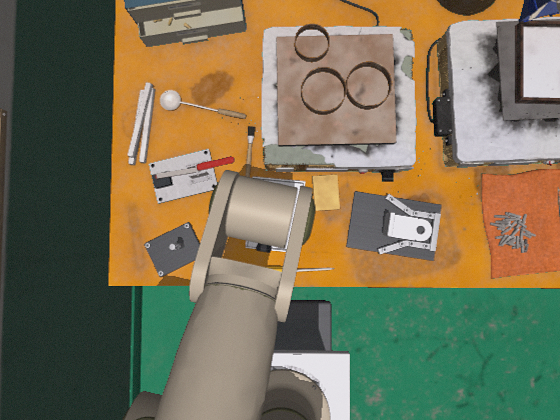

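```bash
python3 - <<'E'
from h import *
c=cal('top'); r=lambda a,b,h: ray('top',((a+.5)/7-.5+335,(b+.5)/7-.5+180),h,c)[:2]
u=np.array([-.1513,-.9885]);n=np.array([.9885,-.1513]);H=np.array([.4430,-.3252])
im=cv2.imread('pics/t19.png')
f=lambda p:np.round([(p-H)@u*1000,(p-H)@n*1000],1)
print('hole',f(r(601,350,.016)),'tip',f(r(680,352,.016)),'stop top edge',[f(r(688,352,h)) for h in (.02,.024,.03)],[f(r(697,240,.02)),f(r(668,492,.02))])
print('flange',[f(r(x,y,.058)) for x,y in ((392,230),(420,233),(394,397),(368,388))])
print('plate end corners',f(r(743,173,.006)),f(r(690,563,.006)))
e=r(394,397,.058)-r(420,233,.058); print(np.degrees(np.arctan2(e[1],e[0]))+0)
# sub-pixel row profile along nest axis through hole
g=cv2.cvtColor(im,cv2.COLOR_BGR2GRAY)
for k in (-4,0,4):
    vals=[]
    for x in np.arange(10,45,1.0):
        p=H+u*x*1e-3+n*k*1e-3; q=proj('top',[*p,.016],c); vals.append(int(cv2.getRectSubPix(g,(1,1),tuple(map(float,q)))[0,0]))
    print(k,vals)
E
```

```text
hole [ 1.7 -0.9] tip [27.9  2.6] stop top edge [array([29.2,  2.7]), array([27.9,  2.5]), array([25.8,  2.1])] [array([27.1, 40.4]), array([ 29. , -44.7])]
flange [array([-83.1,  24.7]), array([-74. ,  25.2]), array([-74.8, -28.5]), array([-83.5, -27. ])]
plate end corners [44.1 66.9] [ 44.3 -67. ]
170.42644277291697
-4 [137, 173, 204, 231, 231, 231, 231, 230, 230, 230, 230, 230, 231, 231, 230, 224, 203, 179, 159, 143, 153, 184, 210, 207, 205, 201, 198, 196, 196, 196, 190, 184, 168, 146, 132]
0 [115, 154, 193, 215, 224, 231, 231, 230, 230, 230, 229, 230, 230, 232, 234, 227, 218, 196, 156, 120, 157, 194, 204, 202, 201, 200, 199, 198, 199, 195, 189, 180, 166, 152, 144]
4 [163, 198, 228, 229, 231, 231, 230, 230, 230, 230, 230, 230, 230, 231, 229, 221, 214, 174, 133, 137, 171, 197, 199, 201, 200, 198, 196, 194, 193, 190, 187, 177, 166, 154, 141]
```

View pics/w19.png

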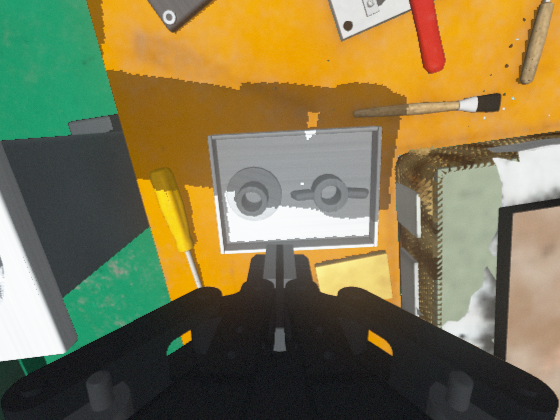

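The top view shows the bracket between the guides with its hole at about (600,350), within 2 mm of home. The wrist view shows the nut and spacer standing in the tray. I'll take one close look at the stop contact.

Call:
{"name": "send_rows", "arguments": {
  "series": [
    [[0,-6,0,0],[0,-12,0,0],[0,-18,0,0],[0,-24,0,0],[-1,-29,0,0]]
  ]
}}

```text
time: 27.38
position: [0.4499, -0.2743, 0.2566]
tool_rot: [0.0, 0.76, 0.65, -0.0]
force: [0.4, 0.2, 1.0]
width: 0.0001
```

Call:
{"name": "send_rows", "arguments": {
  "series": [
    [[-0.5,-3,-3,0],[-0.5,-5,-5,0],[-0.5,-5,-5,0]]
  ]
}}

```text
time: 27.75
position: [0.4446, -0.3224, 0.2054]
tool_rot: [-0.002, 0.76, 0.65, -0.0]
force: [-1.3, 0.6, 0.8]
width: 0.0001
```

```bash
python3 - <<'E'
from h import *
s=monitor.observe(); print(s['time'],s['position'],s['force'])
c=cal('wrist'); np.savez('w20.npz',K=c[0],P=c[1]); im=eyes.grab_frame('wrist');cv2.imwrite('pics/w20.png',im); crop(im,180,90,400,270,3.5,'pics/w20c.png')
E
```

```text
27.75 [ 0.4445891  -0.32239427  0.20538348] [-1.32965895  0.56734204  0.78505997]
```

View pics/w20.png

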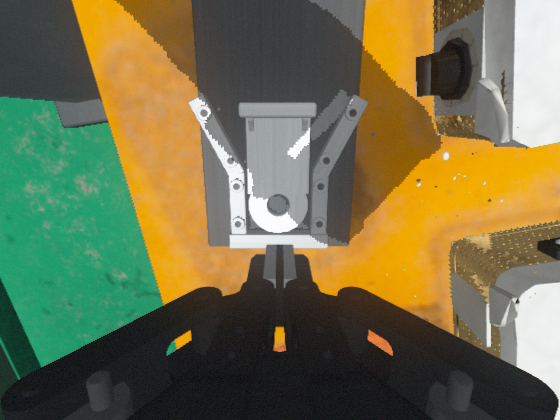

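View pics/w20c.png

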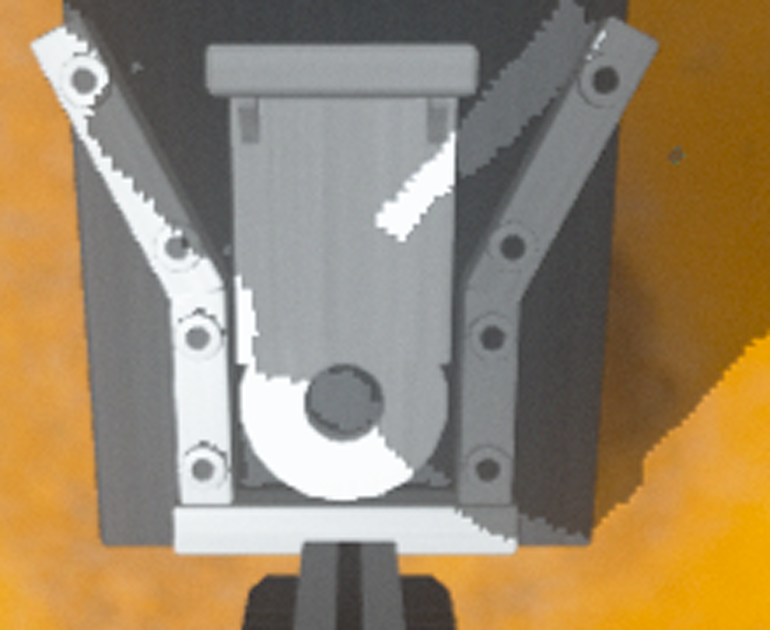

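The close-up shows the round end at crop row 499, where the stop face is at plate-top height, with even clearance to both guides. It's seated, so I'm handing in.

Call:
{"name": "send_rows", "arguments": {
  "series": [
    [[0,3,5,0],[0,3,8,0],[0,3,8,0]]
  ]
}}

```text
time: 28.18
position: [0.4464, -0.2905, 0.2903]
tool_rot: [0.003, 0.758, 0.652, 0.0]
force: [-0.1, 0.5, 0.2]
width: 0.0001
```

```bash
python3 - <<'E'
from cell import finish_job, monitor
print(monitor.observe()['time']); print(finish_job())
E
```

```text
28.175
the job is handed in; nothing more can be done
None
```

I finished the job in the order asked and handed it in at 28.2 s. I put the wing nut in the tray, then the spacer. I then lifted the bracket off the stud, set it down flat in the mouth with its hole about 73 mm short of home, and let go. With the fingers shut I pushed it along the plate to the stop.

**Last checks**
- **Stop contact:** at the end of the push the force rose from 5 to 17 N over the last 2 mm commanded, while the tool moved only 0.4 mm. The wrist close-up shows the round end at the stop face with similar gaps to both guides.
- **Bracket position:** the top view puts the hole 1.7 mm past home and 0.9 mm to the side. It cannot really be past the stop, so I put this down to the roughly 2 mm calibration error.
- **Tray:** the nut and spacer stand side by side inside it.
- **Bystanders:** the bronze block and flux brush looked undisturbed in the last pictures, though I did not re-measure them.
- **Robot:** it was clear of everything at hand-in.

**One oddity:** on coming down over the bracket flange with the fingers open, the wrist force briefly read about 11 N. It was gone by the next reading, and I did not find the cause.

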